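Lay the shelter's night-watch tray

ROBOT

A 6-joint arm with a two-finger parallel gripper is mounted at the origin on the work surface. World frame = base frame: x ahead of the robot, y to its left, z up, the work surface at z = 0. Lengths are in m, angles in rad, forces in N, time in s.
With the tool pointing down it reaches from about 0.375 to 0.9 m from the base axis. Payload 3.1 kg.
Tool frame: the origin (TCP) lies between the finger pads; the fingertips stand robot.finger_overhang ahead of it and the grasp point (between the pads) lies 3 mm ahead of it (robot.finger_overhang is the distance from the TCP to the fingertips, in m); z points along the fingers, y is the line along which they close (so a half turn about z gives the same grasp; the last joint's range is limited). The gripper opens to 87 mm and grips with 3 to 60 N. Pads are 19 mm wide; open, the fingers measure 117 mm over their backs; the gripper's body (75 mm by 190 mm) begins 51 mm behind the grasp point.
Start: joints at [-1.518, 0.527, 1.433, -0, 1.181, -0.178], TCP at [0.144, -0.608, 0.245] pointing down, gripper open.
Joint ranges: [-3.08, 3.08], [-0.75, 2.2], [0.22, 2.44], [-1.43, 4.57], [0, 2.65], [-2.85, 2.85]. Speed limits (rad/s): [2.79, 2.79, 3.14, 3.14, 3.14, 3.14].

INTERFACE

Orientations are given as a unit quaternion [x, y, z, w].
In Python, from rig import get_obs, vision, hand_in, nets, robot gives the robot as it stands.
- The arm moves only by the tool apply_moves, never from a script. Its argument "series" is a list of rows, each an object with "offset": the shift along the world's x, y, z in cm, a list of three; "rot": the turn, a rotation vector about the world's x, y, z in degrees, a list of three. A call has 1 to 20 rows; each row is the pose to reach, as a shift and turn from the pose commanded when the call began; what a row does not reach only later rows make up. A row lasts 1/10 s, in which the tool goes at most 50 mm and 8.59 degrees, less where a joint would pass 70% of its speed; a pose out of reach is approached as far as the arm can. A call with a gripper value outside its range is refused whole. "hand" is the opening, from 0 (shut) to 1 (fully open), set as the call begins (left out, the last holds). The fingers move at their own pace and stop on an object; "newtons" is the grip in N (left out, the last holds). Time passes only in rows, so rows that repeat a pose let the fingers close. It gives the time, the measured TCP pose, the force, the opening and the grip force at its end, in the units of the state.
- get_obs(): the state, without advancing time (a new reading comes with each control period).
- vision.camera(name): name is "scene" or "top" or "wrist"; returns the picture (480x640x3 uint8, red, green, blue); there is no depth.
- vision.calibration(name): a dict with "K" (3x3 intrinsics, pixels), "R" (3x3) and "t" (3): a world point X has camera coordinates R X + t. Camera axes: x right, y down, z forward; pixel columns grow to the right and rows downward; lengths in m; the calibration is good to about 2 mm. The wrist camera is an equidistant fisheye: a pixel r from the principal point sees the ray r / f radians off the axis. A picture is of the moment at which its call begins: read the wrist's pose just before it. calibration takes no time and is no camera call; for the wrist camera it gives the pose at the moment of the call.
- hand_in(): hands the job in; it is judged then, once.
Trained networks look in the newest picture that a camera, given by its name, has taken for a name from the list of things; names that differ only in an ending like _2 or _b are one class to them, and where a whole thing is asked for, a point or a joint stands for the part that bears it (a point fixed in the world has none). Each returns a list of dicts, best first, with "conf" (0 to 1); they miss things now and then, are a little off and sometimes report something else, mostly with a low value. They report only what shows in the picture. A call takes as long as a camera call. They do not tell look-alikes from the thing itself.
- nets.search_frame(camera, query): "centre" ([x, y, z] in m, in world coordinates, good to about 4 mm: the middle of the surface that is visible of it).
- nets.spot_point(camera, query): "centre" ([x, y, z] in m, in world coordinates, good to about 4 mm: a listed point, or the origin of a listed thing).
The state is a dict: "time": time; "q": joint angles; "joint_velocities": joint speeds; "joint_torque": joint torques, N m; "position": TCP position; "tool_rot": TCP orientation; "ft_force": force on the tool from outside, world axes, zero at the start; "moment": the same for the moment, N m; "grip_width": finger opening in m; "grip_force": force on a finger pad.
Only numpy, scipy, OpenCV 4.12 (cv2) and the standard library are available. Lean on these libraries where they do the work, as an engineer would, in place of code of your own. Each camera call takes 0.05 s, during which the arm holds its last target. There are 200 camera calls.

TASK

Lay the wooden tray for the night watch, as seen from its plain side looking towards its bar handle: the tin gift box goes on the oblong cork pad with its long sides along the pad's, the tall cup on the round pad to the left of the tin, the low cup on the round pad to its right, the folding lantern on the round pad behind the tin by the handle, and the little cake mould on top of the tin, in the middle of its lid. Centre each thing on its pad and leave it standing upright; put the ceramic cups down gently. Leave the lidded jar, the food can and the first-aid box where they stand.

Things in the scene. Friction and masses are not known exactly. Their poses are not given: they have to be found in the camera images.
- tray: Fixed wooden tray, 200 (x) by 290 mm (y), at any turn. Origin: centre of underside, z up. Floor 8 mm high, rim 16 mm. Steel bar handle (110 mm along y, top at 36 mm) on the +x rim = back; plain -x side = front; from the front, left is +y. Flush cork pads, centres (x, y) in mm: oblong (-40, 0), 64 in x by 92 in y; round, 72 across: left (-40, 95), right (-40, -95), back (55, 0).
- tin: Closed purple tin gift box, 84 mm (its x) by 56 mm (its y), 54 mm high, flat top, 0.18 to 0.35 kg, rigid, lid does not come off. Starts upright on the work surface. Origin: centre of its underside, z up.
- tall_cup: Tall white ceramic cup without handle, 62 mm across at the rim and slightly narrower below, 86 mm high, open at the top, wall 4 mm, about 0.22 kg. Starts upright on the work surface. Origin: centre of its underside, z up.
- low_cup: Low white ceramic cup without handle, 68 mm across at the rim and narrower below, 56 mm high, open at the top, wall 4 mm, about 0.18 kg. Starts upright on the work surface. Origin: centre of its underside, z up.
- mould: Small round fluted aluminium cake mould, open at the top, 50 mm across at the foot, 58 mm at the rim, 34 mm high, 0.05 kg. Starts mouth up on the work surface. Origin: centre of its underside, z up.
- lantern: Folding plastic lantern, folded down: an upright cylinder 64 mm across up to 66 mm, then a black top knob 38 mm across up to 82 mm. Black base, white concertina body and shoulder, wire bail lying flat on the shoulder, 0.11 to 0.22 kg, rigid. Starts upright on the work surface. Origin: centre of its underside, z up.
- jar: Bystander: amber glass jar with a steel lid, 66 mm across, 78 mm high, standing among the five things. Not to be moved. Origin: centre of its underside.
- can: Bystander: food can, 74 mm across, 85 mm high, beyond the tray. Not to be moved. Origin: centre of its underside.
- kit: Bystander: white first-aid box with a green cross, 60 by 100 mm, 45 mm high, beyond the tray. Not to be moved. Origin: centre of its underside.
Not all that is in view belongs to the job. What is shaped like the tall_cup but red, turquoise or yellow is not meant.

How it is judged:
At the end, for the whole second after the job is handed in: Tin, tall cup, low cup and lantern stand on the oblong, left, right and back pads, centred within 13 mm along the tray's x and y; tin's long side within 0.17 rad of the tray's y; mould mouth up on the tin within 13 mm of its middle; all upright within 0.1 rad, at rest (x of tin in the frame of tray between -0.053 and -0.027 m and y of tin in the frame of tray between -0.013 and 0.013 m and z of tin in the frame of tray between 0.004 and 0.012 m and x of tall_cup in the frame of tray between -0.053 and -0.027 m and y of tall_cup in the frame of tray between 0.082 and 0.108 m and z of tall_cup in the frame of tray between 0.004 and 0.012 m and x of low_cup in the frame of tray between -0.053 and -0.027 m and y of low_cup in the frame of tray between -0.108 and -0.082 m and z of low_cup in the frame of tray between 0.004 and 0.012 m and x of lantern in the frame of tray between 0.042 and 0.068 m and y of lantern in the frame of tray between -0.013 and 0.013 m and z of lantern in the frame of tray between 0.004 and 0.012 m and angle between the x axis of tin and the y axis of tray, either way round below 0.17 rad and horizontal distance between mould and tin below 0.013 m and z of mould in the frame of tin between 0.05 and 0.058 m and angle between each of tin, tall_cup, low_cup, lantern, mould's own z axis and vertical below 0.1 rad and linear speed of each of tin, tall_cup, low_cup, lantern, mould below 0.01 m/s and angular speed of each of tin, tall_cup, low_cup, lantern, mould below 0.1 rad/s); the robot touches nothing.
It fails at once if the lidded jar is shifted by more than 20 mm (distance of jar from where it was at the start of the episode above 0.02 m).
It fails at once if the food can is shifted by more than 20 mm (distance of can from where it was at the start of the episode above 0.02 m).
It fails at once if the first-aid box is shifted by more than 20 mm (distance of kit from where it was at the start of the episode above 0.02 m).
It fails at once if the tall cup is banged down on the tray (over 45 N) (contact force between tall_cup and tray above 45 N).
It fails at once if the low cup is banged down on the tray (over 45 N) (contact force between low_cup and tray above 45 N).
It also fails if it takes over 120 s, if anything falls off the work surface, if the arm or the gripper's body presses on something with over 40 N, if the wrist force passes 120 N, or if a joint passes its speed limit or range.

## Working session

There is one attempt and no reset: what is moved stays moved. The work goes in short steps, Python scripts to look and compute and a tool call to move; the robot and the scene stay as the last step left them, time stands still between calls to the robot, and variables do not carry over. Pictures are saved under pics/ and viewed, at most 14 in all, crops included, and the job is handed in when it is done.

Besides the shell and the picture viewer there is one more tool, called after ">>>" by a JSON object that holds its "name" and its "arguments", one argument or row to a line. apply_moves: Moves the arm, as the interface text tells. Its arguments: {"type":"object","properties":{"series":{"type":"array"},"hand":{"type":"number"},"newtons":{"type":"number"}},"required":["series"]}

```bash
ls; mkdir -p pics; python3 - <<'E'
from rig import get_obs, vision, nets, robot
import cv2
print(robot.finger_overhang, get_obs())
for c in ("scene","top"):
    im=vision.camera(c); cv2.imwrite(f"pics/{c}0.png",im[:,:,::-1])
    k=vision.calibration(c); print(c,k)
    for q in ["tray","tin","tall_cup","low_cup","mould","lantern","jar","can","kit"]:
        try:
            for d in nets.spot_point(c,q)[:4]:
                print(c,q,[round(float(v),3) for v in d["centre"]],round(float(d["conf"]),2))
        except Exception as e: print(q,e)
E
```

```text
pics
0.022 {'time': 0.0, 'q': array([-1.51750244e+00,  5.28466266e-01,  1.43390880e+00, -4.62957534e-06,
        1.18138898e+00, -1.78526557e-01]), 'joint_velocities': array([-0.00024018,  0.00050288, -0.00167906, -0.00051594,  0.00014022,
       -0.0002965 ]), 'joint_torque': array([-6.10502630e-04, -4.40042102e+01, -1.76591331e+01,  6.32921909e-02,
        5.82708092e-02, -1.50316760e-04]), 'position': array([ 0.14356759, -0.60757989,  0.24356946]), 'tool_rot': array([ 9.93289241e-01,  1.15651657e-01,  6.58013452e-05, -1.08369896e-03]), 'ft_force': array([-0.05668584,  0.19429332,  0.06206632]), 'moment': array([ 0.01723974, -0.01810212,  0.01313801]), 'grip_force': 0.0, 'grip_width': 0.08660816090811733}
scene {'K': array([[445.43864193,   0.        , 316.48551975],
       [  0.        , 445.43864193, 242.58795913],
       [  0.        ,   0.        ,   1.        ]]), 'R': array([[ 0.84829434,  0.52911353, -0.02087069],
       [ 0.31264412, -0.53227469, -0.78672569],
       [-0.42737614,  0.66084985, -0.61694984]]), 't': array([-0.45623335, -0.1727353 ,  1.42429152])}
scene tray [
[... 592 characters left out ...]
      ,   0.        ,   1.        ]]), 'R': array([[-0.00826698, -0.99930662,  0.03630348],
       [-0.98754509,  0.00245456, -0.15731713],
       [ 0.15711894, -0.03715186, -0.98688063]]), 't': array([-0.07647066,  0.57589556,  0.93562496])}
top tray [0.559, 0.003, -0.005] 0.78
top tray [0.466, -0.317, -0.003] 0.74
top tin [0.596, -0.344, 0.002] 0.64
top tall_cup [0.354, -0.378, 0.002] 0.88
top tall_cup [0.464, -0.444, -0.002] 0.79
top tall_cup [0.545, -0.221, -0.0] 0.68
top tall_cup [0.464, -0.317, -0.004] 0.64
top mould [0.465, 0.329, -0.0] 0.77
top lantern [0.596, 0.334, -0.002] 0.6
top lantern [0.36, 0.279, -0.003] 0.6
top jar [0.364, 0.28, -0.001] 0.73
top can [0.77, 0.205, 0.005] 0.73
```

View pics/scene0.png

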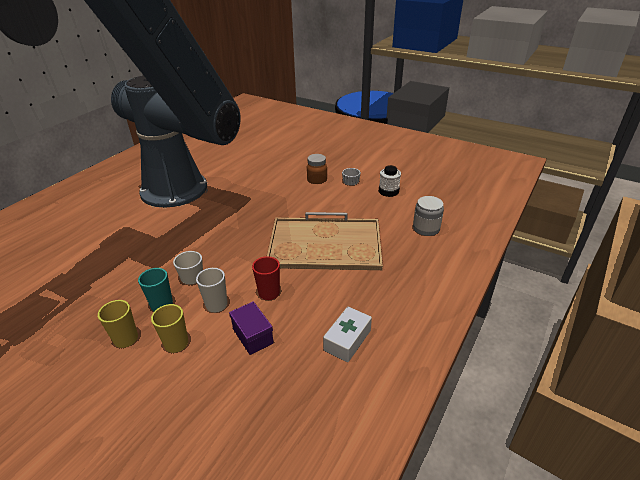

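View pics/top0.png

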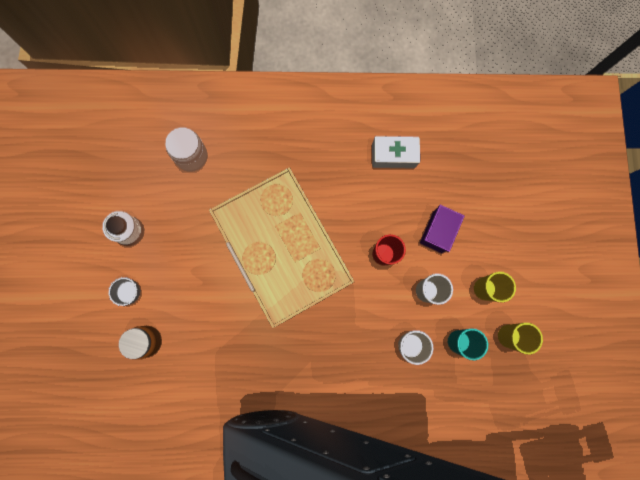

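The scene picture shows these candidates for the tall cup:

| Candidate | Scene px | Top px |
|---|---|---|
| White tall cup | (212,290) | (437,289) |
| Red | (267,279) | (389,250) |
| Turquoise | (155,289) | (468,344) |
| Yellow | (119,324) and (170,329) | (500,287) and (527,338) |
| White low cup | (188,267) | (416,347) |

I choose the white one at (212,290). In the top view the tray is turned with its handle on the left (240,267). The tin is at (443,228), the lantern at (120,227), the mould at (123,291) and the jar at (135,343).

```bash
cat > h.py <<'E'
import numpy as np, cv2
from rig import get_obs, vision, nets
def proj(c,X):
    k=vision.calibration(c); p=np.atleast_2d(X)@k["R"].T+k["t"]; p=p@k["K"].T; return p[:,:2]/p[:,2:]
def back(c,uv,z):
    k=vision.calibration(c); d=np.c_[np.atleast_2d(uv),np.ones(len(np.atleast_2d(uv)))]@np.linalg.inv(k["K"]).T@k["R"]
    o=-k["R"].T@k["t"]; return (o+d*((z-o[2])/d[:,2:]))[:,:2]
def rect(c,im,z,x0,x1,y0,y1,s):
    # rectified to plane z: image right=-y, down=-x, s px per m
    P=np.array([[x1,y1],[x1,y0],[x0,y0],[x0,y1]])
    uv=proj(c,np.c_[P,np.full(4,z)]).astype(np.float32)
    w,h=int((y1-y0)*s),int((x1-x0)*s)
    H=cv2.getPerspectiveTransform(uv,np.float32([[0,0],[w,0],[w,h],[0,h]]))
    return cv2.warpPerspective(im,H,(w,h),flags=cv2.INTER_CUBIC)
E
python3 - <<'E'
from h import *
im=cv2.imread("pics/top0.png"); sc=cv2.imread("pics/scene0.png")
for n,i in(("top",im),("scene",sc)):
    r=rect(n,i,.012,.4,.72,-.16,.16,1800)
    cv2.imwrite(f"pics/tray_{n}.png",r)
a=[cv2.imread(f"pics/tray_{n}.png") for n in("top","scene")]
b=cv2.resize(np.hstack(a),(800,400)); 
for j in range(0,33,4):
    p=int(j*400/32); cv2.putText(b,f"{72-j}",(0,p+4),0,.35,(255,255,255),1)
    cv2.putText(b,f"{16-j}",(p,398),0,.35,(255,255,255),1)
cv2.imwrite("pics/tray2.png",b)
c=cv2.resize(im[190:370,370:550],None,fx=3,fy=3,interpolation=2)
cv2.imwrite("pics/cups.png",c)
# purple tin mask, top face in both views
for n,i in(("top",im),("scene",sc)):
    h=cv2.cvtColor(i,cv2.COLOR_BGR2HSV)
    m=cv2.inRange(h,(125,100,30),(160,255,255))
    cs=max(cv2.findContours(m,0,1)[0],key=cv2.contourArea)
    v=h[...,2][m>0]; print(n,np.percentile(v,[5,25,50,75,95]),cv2.contourArea(cs))
    t=np.uint8((m>0)&(h[...,2]>np.percentile(v,50)*.88))*255
    cs=max(cv2.findContours(t,0,2)[0],key=cv2.contourArea)
    P=back(n,cs[:,0].astype(float),.054); R=cv2.minAreaRect((P*1e4).astype(np.float32)); print("tin",n,R)
E
```

```text
top [ 31. 131. 134. 137. 145.] 1156.0
tin top ((5925.41650390625, -3453.8896484375), (561.3873291015625, 843.3631591796875), 64.7115249633789)
scene [ 32.  38.  96.  97. 124.] 1365.5
tin scene ((5950.8349609375, -3466.561279296875), (563.8985595703125, 840.4678955078125), 64.83760070800781)
```

View pics/tray2.png

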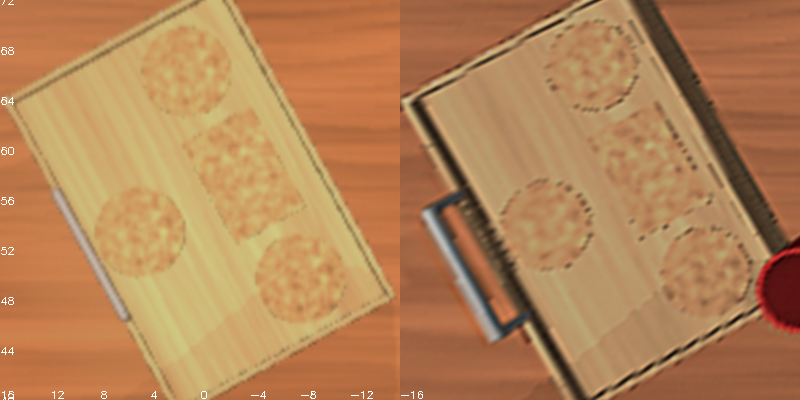

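View pics/cups.png

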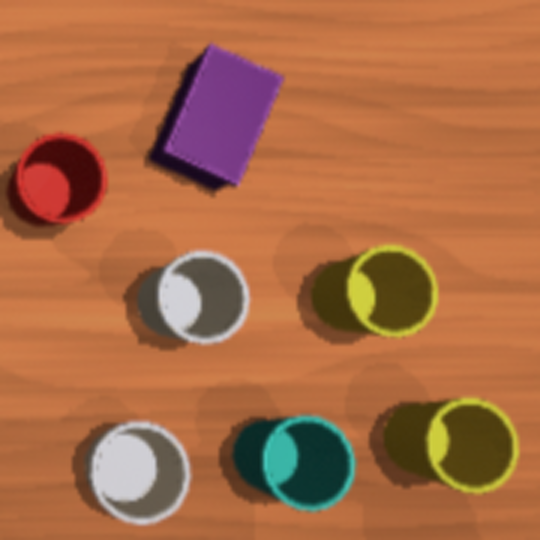

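The crops confirm that the white tall cup's rim is centred at top px (438,289) and the low cup's at (416.7,347.7). The decoys around them are clearly coloured. On the rectified tray the pads are at right (185,70), oblong (244,174), left (301,278) and back (140,231), with the handle to the left.

```bash
python3 - <<'E'
from h import *
im=cv2.imread("pics/top0.png"); sc=cv2.imread("pics/scene0.png")
def fix(n,pts,ox):
    pts=np.array(pts,float); W=np.c_[.72-pts[:,1]*.0008,.16-(pts[:,0]-ox)*.0008,np.full(len(pts),.012)]
    return back(n,proj(n,W),.008)
M=np.array([[-40,-95],[-40,0],[-40,95],[55,0]])/1000
for n,p,o in(("top",[(185,70),(244,174),(301,278),(140,231)],0),("scene",[(591,65),(650,169),(706,270),(546,224)],400)):
    W=fix(n,p,o); c=M-M.mean(0); d=W-W.mean(0)
    th=np.arctan2((c[:,0]*d[:,1]-c[:,1]*d[:,0]).sum(),(c*d).sum()); R=np.array([[np.cos(th),-np.sin(th)],[np.sin(th),np.cos(th)]])
    print(n,"yaw",np.degrees(th),"origin",W.mean(0)-R@M.mean(0),"res",np.abs(c@R.T-d).max()); print((M@R.T+W.mean(0)-R@M.mean(0)).round(4).tolist())
print("tall,low,red,turq,yel top",back("top",[(438,289)],.086),back("top",[(416.7,347.7)],.056),back("top",[(370+61/3,190+178/3)],.086),back("top",[(370+309/3,190+463/3)],.086),back("top",[(370+393/3,190+290/3)],.086))
a=cv2.resize(im[195:370,85:220],None,fx=3,fy=3,interpolation=2); b=cv2.resize(sc[140:215,290:420],None,fx=3,fy=3,interpolation=2)
c=cv2.resize(sc[240:320,165:285],None,fx=3,fy=3,interpolation=2)
can=np.zeros((525,800,3),np.uint8); can[:525,:405]=a; can[:225,405:795]=b; can[240:480,405:765]=c
cv2.imwrite("pics/lm.png",can)
for n in("top","scene"):
  vision.camera(n)
  for q in("low_cup","tall_cup","mould","lantern","jar"):
    for d in nets.spot_point(n,q)[:5]: print(n,q,np.round(d["centre"],3),round(float(d["conf"]),2))
E
```

```text
top yaw 119.0758988946153 origin [5.62093489e-01 3.17858901e-04] res 0.0006935179354741541
[[0.6646, 0.0115], [0.5815, -0.0346], [0.4985, -0.0808], [0.5354, 0.0484]]
scene yaw 119.08475750254787 origin [ 5.63864845e-01 -1.11357552e-04] res 0.0010872704546331501
[[0.6663, 0.0111], [0.5833, -0.0351], [0.5003, -0.0812], [0.5371, 0.048]]
tall,low,red,turq,yel top [[ 0.46205121 -0.31610084]] [[ 0.34589589 -0.27574893]] [[ 0.54220924 -0.22294478]] [[ 0.35346644 -0.38027439]] [[ 0.46586642 -0.44407398]]
top low_cup [ 0.349 -0.272 -0.   ] 0.86
top tall_cup [ 0.542 -0.221 -0.001] 0.76
top tall_cup [ 0.351 -0.379  0.006] 0.76
top tall_cup [ 0.367 -0.492 -0.001] 0.72
top tall_cup [ 0.463 -0.317 -0.004] 0.61
top tall_cup [ 0.466 -0.441  0.001] 0.57
top mould [0.464 0.328 0.   ] 0.75
top lantern [ 0.594  0.333 -0.001] 0.57
top jar [ 0.362  0.281 -0.002] 0.55
scene low_cup [ 0.465  0.328 -0.   ] 0.28
scene tall_cup [ 0.356 -0.382 -0.001] 0.84
scene tall_cup [ 0.469 -0.315 -0.002] 0.72
scene tall_cup [ 0.542 -0.223  0.003] 0.66
scene tall_cup [ 0.366 -0.488  0.002] 0.62
scene tall_cup [ 0.471 -0.441 -0.005] 0.6
scene mould [0.465 0.325 0.   ] 0.58
scene mould [ 0.592 -0.346 -0.001] 0.4
scene lantern [ 0.594  0.334 -0.002] 0.71
scene jar [ 0.361  0.285 -0.004] 0.93
scene jar [0.466 0.324 0.   ] 0.63
```

View pics/lm.png

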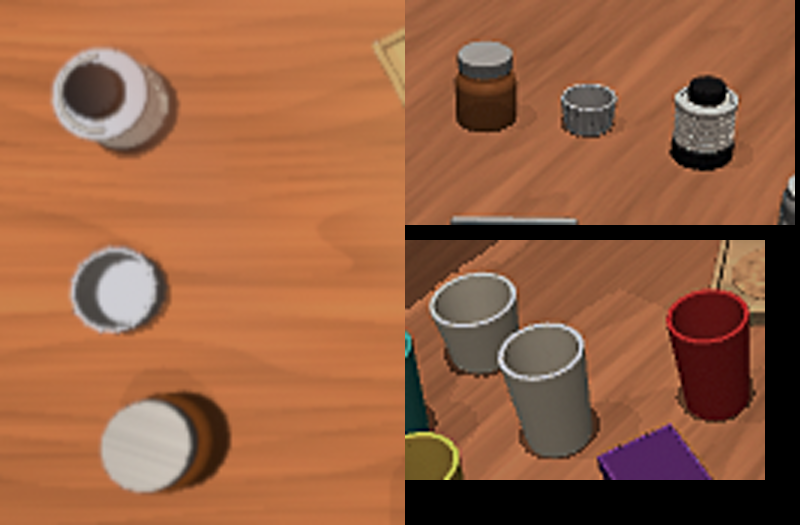

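The lantern's shoulder is centred at top px (118.3,226.3) and the mould's rim at (123.7,291.7). Both agree with the nets. I'll start with the tin: closing angle -115.3°, a turn of -38.6°.

>>> {"name": "apply_moves", "arguments": {
  "series": [
    {"offset":[45,26.2,0],"rot":[0,0,-38.6]},
    {"offset":[45,26.2,0],"rot":[0,0,-38.6]},
    {"offset":[45,26.2,0],"rot":[0,0,-38.6]},
    {"offset":[45,26.2,0],"rot":[0,0,-38.6]},
    {"offset":[45,26.2,0],"rot":[0,0,-38.6]},
    {"offset":[45,26.2,0],"rot":[0,0,-38.6]},
    {"offset":[45,26.2,0],"rot":[0,0,-38.6]},
    {"offset":[45,26.2,0],"rot":[0,0,-38.6]},
    {"offset":[45,26.2,0],"rot":[0,0,-38.6]},
    {"offset":[45,26.2,0],"rot":[0,0,-38.6]},
    {"offset":[45,26.2,0],"rot":[0,0,-38.6]},
    {"offset":[45,26.2,0],"rot":[0,0,-38.6]},
    {"offset":[45,26.2,0],"rot":[0,0,-38.6]},
    {"offset":[45,26.2,-4],"rot":[0,0,-38.6]},
    {"offset":[45,26.2,-8],"rot":[0,0,-38.6]},
    {"offset":[45,26.2,-12],"rot":[0,0,-38.6]},
    {"offset":[45,26.2,-12],"rot":[0,0,-38.6]},
    {"offset":[45,26.2,-12],"rot":[0,0,-38.6]}
  ],
  "hand": 1,
  "newtons": 25
}}

```text
time: 3.4
position: [0.5925, -0.3473, 0.1245]
tool_rot: [0.975, -0.22, -0.001, -0.0]
ft_force: [0.2, -0.6, 0.5]
grip_width: 0.087
grip_force: 0.0
```

```bash
python3 - <<'E'
from h import *
B=back
print("scene tall",B("scene",[(210.7,277.3)],.086),"low",B("scene",[(187.7,259.7)],.056),"mould",B("scene",[(351,172.7)],.034),"lant",B("scene",[(390.3,173)],.066))
print("top mould",B("top",[(123.7,291.7)],.034),"lant",B("top",[(118.3,226.3)],.066))
o=get_obs(); print(o["time"],o["position"],o["tool_rot"],o["q"])
k=vision.calibration("wrist"); im=vision.camera("wrist"); cv2.imwrite("pics/w1.png",im[:,:,::-1]); print(k)
E
```

```text
scene tall [[ 0.46860616 -0.31713901]] low [[ 0.35184848 -0.27687101]] mould [[0.46968203 0.31741605]] lant [[0.59953242 0.32374817]]
top mould [[0.46312925 0.32143442]] lant [[0.59393933 0.3278072 ]]
3.4 [ 0.59249841 -0.34729045  0.1245095 ] [ 9.75489796e-01 -2.20043502e-01 -6.82944239e-04 -2.22545649e-04] [-6.92413401e-01  7.46584895e-01  1.35909213e+00 -2.58462318e-04
  1.03733488e+00  1.32223276e+00]
{'K': array([[371.64829954,   0.        , 324.28474901],
       [  0.        , 371.64829954, 250.12291319],
       [  0.        ,   0.        ,   1.        ]]), 'R': array([[-4.28565573e-01, -9.03510664e-01,  1.73138844e-04],
       [-8.60091700e-01,  4.08029170e-01,  3.06193507e-01],
       [-2.76719745e-01,  1.31075081e-01, -9.51969278e-01]]), 't': array([-0.05959709,  0.65105344,  0.48611546])}
```

View pics/w1.png

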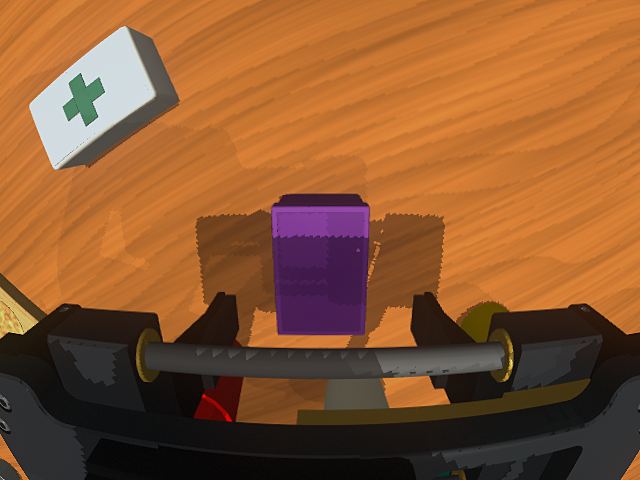

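The wrist view shows the tin squarely between the fingers (column about 320, rows 207-333), with long sides parallel to the pads. Next I descend, close and lift.

>>> {"name": "apply_moves", "arguments": {
  "series": [
    {"offset":[0.1,0.1,-3],"rot":[0,0,0]},
    {"offset":[0.1,0.1,-6],"rot":[0,0,0]},
    {"offset":[0.1,0.1,-8],"rot":[0,0,0]},
    {"offset":[0.1,0.1,-9],"rot":[0,0,0]},
    {"offset":[0.1,0.1,-9],"rot":[0,0,0]},
    {"offset":[0.1,0.1,-9],"rot":[0,0,0]}
  ]
}}

```text
time: 4.05
position: [0.5958, -0.3465, 0.0368]
tool_rot: [0.976, -0.219, 0.002, 0.001]
ft_force: [0.5, -0.1, -0.4]
grip_width: 0.087
grip_force: 0.0
```

>>> {"name": "apply_moves", "arguments": {
  "series": [
    {"offset":[0,0,0],"rot":[0,0,0]},
    {"offset":[0,0,0],"rot":[0,0,0]},
    {"offset":[0,0,0],"rot":[0,0,0]},
    {"offset":[0,0,0],"rot":[0,0,0]},
    {"offset":[0,0,0],"rot":[0,0,0]},
    {"offset":[0,0,0],"rot":[0,0,0]},
    {"offset":[0,0,0],"rot":[0,0,0]},
    {"offset":[0,0,2],"rot":[0,0,0]},
    {"offset":[0,0,6],"rot":[0,0,0]},
    {"offset":[0,0,10],"rot":[0,0,0]},
    {"offset":[0,0,12],"rot":[0,0,0]},
    {"offset":[0,0,12],"rot":[0,0,0]}
  ],
  "hand": 0,
  "newtons": 25
}}

```text
time: 5.25
position: [0.5964, -0.3466, 0.1581]
tool_rot: [0.976, -0.219, 0.003, 0.002]
ft_force: [0.6, 0.2, -2.4]
grip_width: 0.0558
grip_force: 25.0
```

>>> {"name": "apply_moves", "arguments": {
  "series": [
    {"offset":[-1.2,31.1,0],"rot":[0,0,54.4]},
    {"offset":[-1.2,31.1,0],"rot":[0,0,54.4]},
    {"offset":[-1.2,31.1,0],"rot":[0,0,54.4]},
    {"offset":[-1.2,31.1,0],"rot":[0,0,54.4]},
    {"offset":[-1.2,31.1,0],"rot":[0,0,54.4]},
    {"offset":[-1.2,31.1,0],"rot":[0,0,54.4]},
    {"offset":[-1.2,31.1,0],"rot":[0,0,54.4]},
    {"offset":[-1.2,31.1,0],"rot":[0,0,54.4]},
    {"offset":[-1.2,31.1,0],"rot":[0,0,54.4]},
    {"offset":[-1.2,31.1,0],"rot":[0,0,54.4]},
    {"offset":[-1.2,31.1,-4],"rot":[0,0,54.4]},
    {"offset":[-1.2,31.1,-8],"rot":[0,0,54.4]},
    {"offset":[-1.2,31.1,-8],"rot":[0,0,54.4]},
    {"offset":[-1.2,31.1,-8],"rot":[0,0,54.4]},
    {"offset":[-1.2,31.1,-8],"rot":[0,0,54.4]}
  ]
}}

```text
time: 6.75
position: [0.5843, -0.0354, 0.0763]
tool_rot: [0.968, 0.25, 0.002, 0.001]
ft_force: [0.6, 0.5, -1.6]
grip_width: 0.0559
grip_force: 25.0
```

```bash
python3 - <<'E'
from h import *
o=get_obs(); print(o["time"],o["position"],o["tool_rot"],o["q"])
E
```

```text
6.75 [ 0.58425916 -0.03541941  0.07634021] [9.68136380e-01 2.50415885e-01 1.71016328e-03 9.53937023e-04] [-2.51331663e-01  7.09111008e-01  1.66260045e+00 -2.47084572e-05
  7.65964774e-01  8.13261840e-01]
```

>>> {"name": "apply_moves", "arguments": {
  "series": [
    {"offset":[-0.1,0.1,-1.5],"rot":[0,0,0]},
    {"offset":[-0.1,0.1,-2.5],"rot":[0,0,0]},
    {"offset":[-0.1,0.1,-2.9],"rot":[0,0,0]},
    {"offset":[-0.1,0.1,-3.1],"rot":[0,0,0]},
    {"offset":[-0.1,0.1,-3.1],"rot":[0,0,0]},
    {"offset":[-0.1,0.1,-3.1],"rot":[0,0,0]}
  ]
}}

```text
time: 7.35
position: [0.582, -0.0333, 0.044]
tool_rot: [0.968, 0.251, 0.0, 0.0]
ft_force: [-0.2, 0.6, -1.8]
grip_width: 0.0559
grip_force: 25.0
```

>>> {"name": "apply_moves", "arguments": {
  "series": [
    {"offset":[0,0,-0.1],"rot":[0,0,0]},
    {"offset":[0,0,-0.1],"rot":[0,0,0]}
  ]
}}

```text
time: 7.55
position: [0.5817, -0.0333, 0.0427]
tool_rot: [0.968, 0.251, 0.0, 0.0]
ft_force: [-0.4, 0.7, -1.8]
grip_width: 0.0562
grip_force: 25.0
```

>>> {"name": "apply_moves", "arguments": {
  "series": [
    {"offset":[0,0,0],"rot":[0,0,0]},
    {"offset":[0,0,0],"rot":[0,0,0]},
    {"offset":[0,0,0],"rot":[0,0,0]},
    {"offset":[0,0,0],"rot":[0,0,0]},
    {"offset":[0,0,2],"rot":[0,0,0]},
    {"offset":[0,0,6],"rot":[0,0,0]},
    {"offset":[0,0,11],"rot":[0,0,0]},
    {"offset":[0,0,15.7],"rot":[0,0,0]},
    {"offset":[0,0,15.7],"rot":[0,0,0]}
  ],
  "hand": 1
}}

```text
time: 8.45
position: [0.5861, -0.0342, 0.2067]
tool_rot: [0.968, 0.251, 0.007, 0.004]
ft_force: [0.5, -0.1, 0.3]
grip_width: 0.0868
grip_force: 0.0
```

>>> {"name": "apply_moves", "arguments": {
  "series": [
    {"offset":[-11.7,-28.3,0],"rot":[0,0,0]},
    {"offset":[-11.7,-28.3,0],"rot":[0,0,0]},
    {"offset":[-11.7,-28.3,0],"rot":[0,0,0]},
    {"offset":[-11.7,-28.3,0],"rot":[0,0,0]},
    {"offset":[-11.7,-28.3,0],"rot":[0,0,0]},
    {"offset":[-11.7,-28.3,0],"rot":[0,0,0]},
    {"offset":[-11.7,-28.3,0],"rot":[0,0,0]},
    {"offset":[-11.7,-28.3,-2],"rot":[0,0,0]},
    {"offset":[-11.7,-28.3,-4],"rot":[0,0,0]},
    {"offset":[-11.7,-28.3,-4],"rot":[0,0,0]},
    {"offset":[-11.7,-28.3,-4],"rot":[0,0,0]},
    {"offset":[-11.7,-28.3,-4],"rot":[0,0,0]}
  ]
}}

```text
time: 9.65
position: [0.4653, -0.3162, 0.1603]
tool_rot: [0.968, 0.251, 0.0, 0.001]
ft_force: [0.0, -0.2, -0.2]
grip_width: 0.0871
grip_force: 0.0
```

```bash
cat >> h.py <<'E'
def wproj(k,X):
    p=np.atleast_2d(X)@k["R"].T+k["t"]; r=np.hypot(p[:,0],p[:,1]); a=np.arctan2(r,p[:,2])
    return np.c_[k["K"][0,2]+k["K"][0,0]*a*p[:,0]/r,k["K"][1,2]+k["K"][1,1]*a*p[:,1]/r]
def ring(im,k,x,y,z,r,col):
    t=np.linspace(0,2*np.pi,60); X=np.c_[x+r*np.cos(t),y+r*np.sin(t),np.full(60,z)]
    cv2.polylines(im,[wproj(k,X).round().astype(int)],True,col,1)
E
python3 - <<'E'
from h import *
o=get_obs(); print(o["position"])
k=vision.calibration("wrist"); im=vision.camera("wrist")[:,:,::-1].copy()
ring(im,k,.465,-.3165,.086,.031,(0,255,0)); ring(im,k,.348,-.2755,.056,.034,(0,0,255))
im2=vision.camera("top"); t=rect("top",im2[:,:,::-1],.062,.5,.66,-.115,.045,1500)
cv2.imwrite("pics/w2.png",np.hstack([im,cv2.copyMakeBorder(t[:,40:200],0,240,0,0,0)]))
h=cv2.cvtColor(im2,cv2.COLOR_RGB2HSV); m=cv2.inRange(h,(125,100,30),(160,255,255)); v=h[...,2][m>0]
m=np.uint8((m>0)&(h[...,2]>np.percentile(v,50)*.88))*255
cs=max(cv2.findContours(m,0,2)[0],key=cv2.contourArea)
print(cv2.minAreaRect((back("top",cs[:,0].astype(float),.062)*1e4).astype(np.float32)))
E
```

```text
[ 0.46529414 -0.31618296  0.16029239]
((5893.92138671875, -518.5885009765625), (795.5083618164062, 147.952880859375), 26.067310333251953)
```

View pics/w2.png

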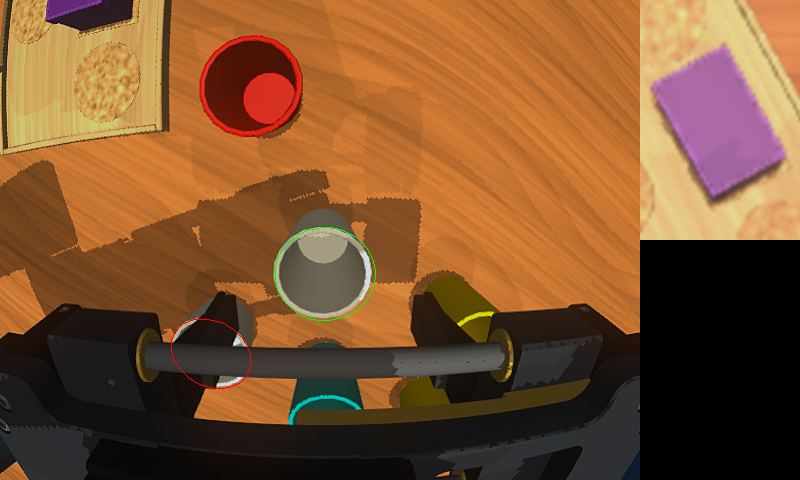

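The wrist view shows the predicted green ring lying on the tall cup's rim (centre about (325,272)). In the inset the tin stands on the oblong pad, about 2-3 mm off. Next I grasp the cup.

>>> {"name": "apply_moves", "arguments": {
  "series": [
    {"offset":[0,0,-3],"rot":[0,0,0]},
    {"offset":[0,0,-6],"rot":[0,0,0]},
    {"offset":[0,0,-8.5],"rot":[0,0,0]},
    {"offset":[0,0,-9.7],"rot":[0,0,0]},
    {"offset":[0,0,-9.7],"rot":[0,0,0]},
    {"offset":[0,0,-9.7],"rot":[0,0,0]},
    {"offset":[0,0,-9.7],"rot":[0,0,0]}
  ]
}}

```text
time: 10.45
position: [0.4655, -0.317, 0.0639]
tool_rot: [0.968, 0.251, 0.001, 0.001]
ft_force: [-0.2, -0.7, 0.4]
grip_width: 0.0866
grip_force: 0.0
```

>>> {"name": "apply_moves", "arguments": {
  "series": [
    {"offset":[0,0,0],"rot":[0,0,0]},
    {"offset":[0,0,0],"rot":[0,0,0]},
    {"offset":[0,0,0],"rot":[0,0,0]},
    {"offset":[0,0,0],"rot":[0,0,0]},
    {"offset":[0,0,0],"rot":[0,0,0]},
    {"offset":[0,0,0],"rot":[0,0,0]},
    {"offset":[0,0,2],"rot":[0,0,0]},
    {"offset":[0,0,5],"rot":[0,0,0]},
    {"offset":[0,0,9],"rot":[0,0,0]},
    {"offset":[0,0,13],"rot":[0,0,0]},
    {"offset":[0,0,14],"rot":[0,0,0]},
    {"offset":[0,0,14],"rot":[0,0,0]},
    {"offset":[0,0,14],"rot":[0,0,0]}
  ],
  "hand": 0,
  "newtons": 25
}}

```text
time: 11.75
position: [0.4636, -0.3154, 0.2009]
tool_rot: [0.968, 0.251, -0.001, -0.001]
ft_force: [0.4, 0.6, -2.3]
grip_width: 0.0597
grip_force: 25.0
```

>>> {"name": "apply_moves", "arguments": {
  "series": [
    {"offset":[3.4,23.5,0],"rot":[0,0,0]},
    {"offset":[3.4,23.5,0],"rot":[0,0,0]},
    {"offset":[3.4,23.5,0],"rot":[0,0,0]},
    {"offset":[3.4,23.5,0],"rot":[0,0,0]},
    {"offset":[3.4,23.5,0],"rot":[0,0,0]},
    {"offset":[3.4,23.5,0],"rot":[0,0,0]},
    {"offset":[3.4,23.5,0],"rot":[0,0,0]},
    {"offset":[3.4,23.5,-3],"rot":[0,0,0]},
    {"offset":[3.4,23.5,-6],"rot":[0,0,0]},
    {"offset":[3.4,23.5,-9],"rot":[0,0,0]},
    {"offset":[3.4,23.5,-11],"rot":[0,0,0]},
    {"offset":[3.4,23.5,-11.8],"rot":[0,0,0]},
    {"offset":[3.4,23.5,-11.8],"rot":[0,0,0]},
    {"offset":[3.4,23.5,-11.8],"rot":[0,0,0]},
    {"offset":[3.4,23.5,-11.8],"rot":[0,0,0]}
  ]
}}

```text
time: 13.25
position: [0.4994, -0.0819, 0.0855]
tool_rot: [0.968, 0.251, 0.001, 0.001]
ft_force: [-1.0, 0.4, -2.1]
grip_width: 0.0597
grip_force: 25.0
```

>>> {"name": "apply_moves", "arguments": {
  "series": [
    {"offset":[0,0.1,-0.4],"rot":[0,0,0]},
    {"offset":[0,0.1,-0.8],"rot":[0,0,0]},
    {"offset":[0,0.1,-1.0],"rot":[0,0,0]},
    {"offset":[0,0.1,-1.1],"rot":[0,0,0]},
    {"offset":[0,0.1,-1.2],"rot":[0,0,0]},
    {"offset":[0,0.1,-1.3],"rot":[0,0,0]},
    {"offset":[0,0.1,-1.35],"rot":[0,0,0]},
    {"offset":[0,0.1,-1.35],"rot":[0,0,0]}
  ]
}}

```text
time: 14.05
position: [0.4986, -0.0802, 0.071]
tool_rot: [0.968, 0.251, -0.0, -0.0]
ft_force: [0.7, 0.7, -2.0]
grip_width: 0.0594
grip_force: 25.0
```

>>> {"name": "apply_moves", "arguments": {
  "series": [
    {"offset":[0,0,-0.05],"rot":[0,0,0]},
    {"offset":[0,0,-0.1],"rot":[0,0,0]},
    {"offset":[0,0,-0.1],"rot":[0,0,0]}
  ]
}}

```text
time: 14.35
position: [0.4986, -0.0803, 0.0707]
tool_rot: [0.968, 0.251, 0.0, 0.0]
ft_force: [-1.9, 0.1, 5.1]
grip_width: 0.0597
grip_force: 25.0
```

>>> {"name": "apply_moves", "arguments": {
  "series": [
    {"offset":[0,0,0],"rot":[0,0,0]},
    {"offset":[0,0,0],"rot":[0,0,0]},
    {"offset":[0,0,0],"rot":[0,0,0]},
    {"offset":[0,0,0],"rot":[0,0,0]},
    {"offset":[0,0,2],"rot":[0,0,0]},
    {"offset":[0,0,5],"rot":[0,0,0]},
    {"offset":[0,0,9],"rot":[0,0,0]},
    {"offset":[0,0,13],"rot":[0,0,0]},
    {"offset":[-15.1,-19.5,13],"rot":[0,0,0]},
    {"offset":[-15.1,-19.5,13],"rot":[0,0,0]},
    {"offset":[-15.1,-19.5,13],"rot":[0,0,0]},
    {"offset":[-15.1,-19.5,13],"rot":[0,0,0]},
    {"offset":[-15.1,-19.5,13],"rot":[0,0,0]},
    {"offset":[-15.1,-19.5,13],"rot":[0,0,0]},
    {"offset":[-15.1,-19.5,13],"rot":[0,0,0]},
    {"offset":[-15.1,-19.5,10],"rot":[0,0,0]},
    {"offset":[-15.1,-19.5,8],"rot":[0,0,0]},
    {"offset":[-15.1,-19.5,8],"rot":[0,0,0]},
    {"offset":[-15.1,-19.5,8],"rot":[0,0,0]}
  ],
  "hand": 1
}}

```text
time: 16.25
position: [0.3482, -0.274, 0.15]
tool_rot: [0.968, 0.252, -0.0, -0.001]
ft_force: [0.3, -0.3, 0.0]
grip_width: 0.0868
grip_force: 0.0
```

```bash
python3 - <<'E'
from h import *
o=get_obs(); print(o["position"],o["q"].round(2))
k=vision.calibration("wrist"); im=vision.camera("wrist")[:,:,::-1].copy()
ring(im,k,.348,-.2755,.056,.034,(0,255,0))
t=rect("top",vision.camera("top")[:,:,::-1],.094,.44,.6,-.16,.0,1500)
cv2.imwrite("pics/w3.png",np.hstack([im,cv2.copyMakeBorder(t[:,40:200],0,240,0,0,0)]))
E
```

```text
[ 0.34822031 -0.27403455  0.14999798] [-0.92  0.45  1.97  0.    0.72  0.14]Traceback (most recent call last):
  File "<stdin>", line 6, in <module>
    return _nx.concatenate(arrs, 1, dtype=dtype, casting=casting)
           ~~~~~~~~~~~~~~~^^^^^^^^^^^^^^^^^^^^^^^^^^^^^^^^^^^^^^^
ValueError: all the input array dimensions except for the concatenation axis must match exactly, but along dimension 0, the array at index 0 has size 480 and the array at index 1 has size 479
```

```bash
python3 - <<'E'
from h import *
k=vision.calibration("wrist"); im=vision.camera("wrist")[:,:,::-1].copy()
ring(im,k,.348,-.2755,.056,.034,(0,255,0))
t=cv2.resize(rect("top",vision.camera("top")[:,:,::-1],.094,.44,.6,-.16,.0,1500),(240,240))
cv2.imwrite("pics/w3.png",np.hstack([im,cv2.copyMakeBorder(t[:,40:200],0,240,0,0,0)]))
E
```

```text
(no output)
```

View pics/w3.png

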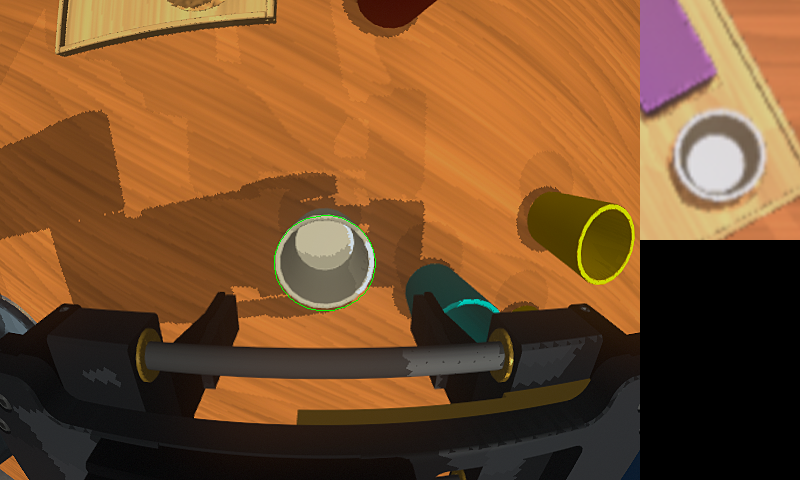

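The green ring lies on the low cup's rim (centre about (325,262)), and the fingers clear the turquoise cup. In the inset the tall cup is centred on the left pad within about 3 mm. Next I grasp the low cup.

>>> {"name": "apply_moves", "arguments": {
  "series": [
    {"offset":[0,-0.1,-3],"rot":[0,0,0]},
    {"offset":[0,-0.1,-6],"rot":[0,0,0]},
    {"offset":[0,-0.1,-9],"rot":[0,0,0]},
    {"offset":[0,-0.1,-10.4],"rot":[0,0,0]},
    {"offset":[0,-0.1,-10.4],"rot":[0,0,0]},
    {"offset":[0,-0.1,-10.4],"rot":[0,0,0]},
    {"offset":[0,-0.1,-10.4],"rot":[0,0,0]}
  ]
}}

```text
time: 17.15
position: [0.3482, -0.2769, 0.0471]
tool_rot: [0.968, 0.251, 0.0, 0.001]
ft_force: [0.6, -0.3, 0.6]
grip_width: 0.0869
grip_force: 0.0
```

>>> {"name": "apply_moves", "arguments": {
  "series": [
    {"offset":[0,0,0],"rot":[0,0,0]},
    {"offset":[0,0,0],"rot":[0,0,0]},
    {"offset":[0,0,0],"rot":[0,0,0]},
    {"offset":[0,0,0],"rot":[0,0,0]},
    {"offset":[0,0,0],"rot":[0,0,0]},
    {"offset":[0,0,0],"rot":[0,0,0]},
    {"offset":[0,0,2],"rot":[0,0,0]},
    {"offset":[0,0,5],"rot":[0,0,0]},
    {"offset":[0,0,9],"rot":[0,0,0]},
    {"offset":[0,0,13],"rot":[0,0,0]},
    {"offset":[0,0,16],"rot":[0,0,0]},
    {"offset":[0,0,16],"rot":[0,0,0]},
    {"offset":[0,0,16],"rot":[0,0,0]}
  ],
  "hand": 0,
  "newtons": 25
}}

```text
time: 18.45
position: [0.3474, -0.276, 0.2059]
tool_rot: [0.968, 0.251, 0.0, 0.0]
ft_force: [1.0, 0.3, -1.2]
grip_width: 0.0639
grip_force: 24.7
```

>>> {"name": "apply_moves", "arguments": {
  "series": [
    {"offset":[31.8,28.7,0],"rot":[0,0,0]},
    {"offset":[31.8,28.7,0],"rot":[0,0,0]},
    {"offset":[31.8,28.7,0],"rot":[0,0,0]},
    {"offset":[31.8,28.7,0],"rot":[0,0,0]},
    {"offset":[31.8,28.7,0],"rot":[0,0,0]},
    {"offset":[31.8,28.7,0],"rot":[0,0,0]},
    {"offset":[31.8,28.7,0],"rot":[0,0,0]},
    {"offset":[31.8,28.7,0],"rot":[0,0,0]},
    {"offset":[31.8,28.7,0],"rot":[0,0,0]},
    {"offset":[31.8,28.7,0],"rot":[0,0,0]},
    {"offset":[31.8,28.7,0],"rot":[0,0,0]},
    {"offset":[31.8,28.7,-4],"rot":[0,0,0]},
    {"offset":[31.8,28.7,-8],"rot":[0,0,0]},
    {"offset":[31.8,28.7,-11],"rot":[0,0,0]},
    {"offset":[31.8,28.7,-13],"rot":[0,0,0]},
    {"offset":[31.8,28.7,-13.5],"rot":[0,0,0]},
    {"offset":[31.8,28.7,-13.5],"rot":[0,0,0]},
    {"offset":[31.8,28.7,-13.5],"rot":[0,0,0]}
  ]
}}

```text
time: 20.25
position: [0.666, 0.01, 0.0719]
tool_rot: [0.968, 0.251, 0.001, 0.0]
ft_force: [0.5, -0.6, -2.0]
grip_width: 0.0643
grip_force: 24.9
```

>>> {"name": "apply_moves", "arguments": {
  "series": [
    {"offset":[0,0.1,-0.5],"rot":[0,0,0]},
    {"offset":[0,0.1,-1.0],"rot":[0,0,0]},
    {"offset":[0,0.1,-1.3],"rot":[0,0,0]},
    {"offset":[0,0.1,-1.4],"rot":[0,0,0]},
    {"offset":[0,0.1,-1.5],"rot":[0,0,0]},
    {"offset":[0,0.1,-1.6],"rot":[0,0,0]},
    {"offset":[0,0.1,-1.65],"rot":[0,0,0]},
    {"offset":[0,0.1,-1.7],"rot":[0,0,0]},
    {"offset":[0,0.1,-1.7],"rot":[0,0,0]}
  ]
}}

```text
time: 21.15
position: [0.6654, 0.0116, 0.0553]
tool_rot: [0.968, 0.251, -0.0, 0.0]
ft_force: [-3.6, -0.3, 7.2]
grip_width: 0.0643
grip_force: 24.8
```

>>> {"name": "apply_moves", "arguments": {
  "series": [
    {"offset":[0,0,0],"rot":[0,0,0]},
    {"offset":[0,0,0],"rot":[0,0,0]},
    {"offset":[0,0,0],"rot":[0,0,0]},
    {"offset":[0,0,0],"rot":[0,0,0]},
    {"offset":[0,0,2],"rot":[0,0,0]},
    {"offset":[0,0,5],"rot":[0,0,0]},
    {"offset":[0,0,9],"rot":[0,0,0]},
    {"offset":[0,0,13],"rot":[0,0,0]},
    {"offset":[0,0,14.5],"rot":[0,0,0]}
  ],
  "hand": 1
}}

```text
time: 22.05
position: [0.6681, 0.0116, 0.2036]
tool_rot: [0.968, 0.251, 0.004, 0.002]
ft_force: [1.1, -0.2, 0.1]
grip_width: 0.087
grip_force: 0.0
```

>>> {"name": "apply_moves", "arguments": {
  "series": [
    {"offset":[-6.9,31.7,0],"rot":[0,0,90]},
    {"offset":[-6.9,31.7,0],"rot":[0,0,90]},
    {"offset":[-6.9,31.7,0],"rot":[0,0,90]},
    {"offset":[-6.9,31.7,0],"rot":[0,0,90]},
    {"offset":[-6.9,31.7,0],"rot":[0,0,90]},
    {"offset":[-6.9,31.7,0],"rot":[0,0,90]},
    {"offset":[-6.9,31.7,0],"rot":[0,0,90]},
    {"offset":[-6.9,31.7,0],"rot":[0,0,90]},
    {"offset":[-6.9,31.7,0],"rot":[0,0,90]},
    {"offset":[-6.9,31.7,0],"rot":[0,0,90]},
    {"offset":[-6.9,31.7,0],"rot":[0,0,90]},
    {"offset":[-6.9,31.7,0],"rot":[0,0,90]},
    {"offset":[-6.9,31.7,-3],"rot":[0,0,90]},
    {"offset":[-6.9,31.7,-5],"rot":[0,0,90]},
    {"offset":[-6.9,31.7,-5],"rot":[0,0,90]},
    {"offset":[-6.9,31.7,-5],"rot":[0,0,90]}
  ]
}}

```text
time: 23.65
position: [0.5965, 0.3287, 0.1486]
tool_rot: [0.507, 0.862, -0.0, -0.0]
ft_force: [0.0, -0.4, 0.3]
grip_width: 0.0872
grip_force: 0.0
```

```bash
python3 - <<'E'
from h import *
o=get_obs(); print(o["position"],o["q"].round(2))
k=vision.calibration("wrist"); im=vision.camera("wrist")[:,:,::-1].copy()
ring(im,k,.596,.329,.066,.032,(0,255,0));ring(im,k,.4645,.325,.034,.029,(0,255,0))
t=cv2.resize(rect("top",vision.camera("top")[:,:,::-1],.064,.58,.74,-.07,.09,1500),(240,240))
cv2.imwrite("pics/w4.png",np.hstack([im,cv2.copyMakeBorder(t[:,40:200],0,240,0,0,0)]))
E
```

```text
[0.59647617 0.32867061 0.14855747] [ 0.34  0.71  1.36  0.    1.07 -0.17]
```

View pics/w4.png

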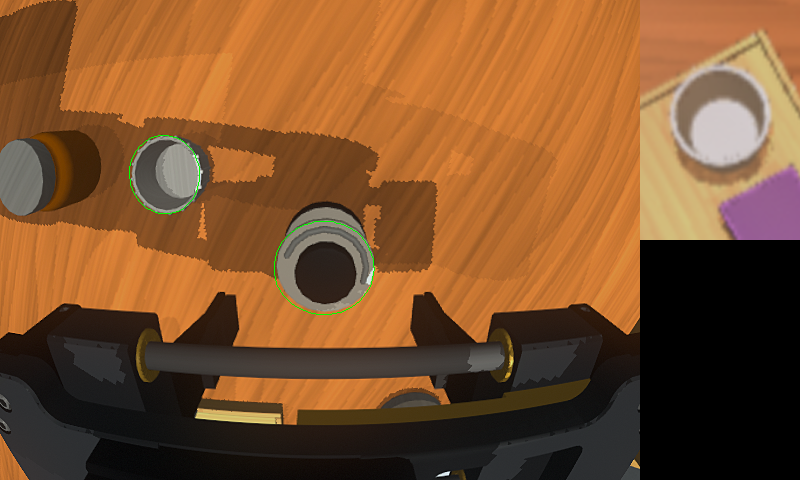

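The rings lie on the lantern's shoulder (325,267) and the mould's rim (166,174). In the inset the low cup is on the right pad within about 3 mm. Next I grasp the lantern.

>>> {"name": "apply_moves", "arguments": {
  "series": [
    {"offset":[0,0,-3],"rot":[0,0,0]},
    {"offset":[0,0,-6],"rot":[0,0,0]},
    {"offset":[0,0,-9],"rot":[0,0,0]},
    {"offset":[0,0,-10.4],"rot":[0,0,0]},
    {"offset":[0,0,-10.4],"rot":[0,0,0]},
    {"offset":[0,0,-10.4],"rot":[0,0,0]},
    {"offset":[0,0,-10.4],"rot":[0,0,0]}
  ]
}}

```text
time: 24.45
position: [0.5981, 0.3293, 0.0472]
tool_rot: [0.507, 0.862, 0.002, 0.001]
ft_force: [-0.2, 0.3, 0.0]
grip_width: 0.087
grip_force: 0.0
```

>>> {"name": "apply_moves", "arguments": {
  "series": [
    {"offset":[0,0,0],"rot":[0,0,0]},
    {"offset":[0,0,0],"rot":[0,0,0]},
    {"offset":[0,0,0],"rot":[0,0,0]},
    {"offset":[0,0,0],"rot":[0,0,0]},
    {"offset":[0,0,0],"rot":[0,0,0]},
    {"offset":[0,0,0],"rot":[0,0,0]},
    {"offset":[0,0,2],"rot":[0,0,0]},
    {"offset":[0,0,5],"rot":[0,0,0]},
    {"offset":[0,0,9],"rot":[0,0,0]},
    {"offset":[0,0,13],"rot":[0,0,0]},
    {"offset":[0,0,16],"rot":[0,0,0]},
    {"offset":[0,0,16],"rot":[0,0,0]},
    {"offset":[0,0,16],"rot":[0,0,0]}
  ],
  "hand": 0,
  "newtons": 20
}}

```text
time: 25.75
position: [0.5961, 0.3286, 0.2046]
tool_rot: [0.507, 0.862, -0.0, -0.0]
ft_force: [0.4, 0.2, -3.0]
grip_width: 0.0637
grip_force: 20.0
```

>>> {"name": "apply_moves", "arguments": {
  "series": [
    {"offset":[-6,-28,0],"rot":[0,0,0]},
    {"offset":[-6,-28,0],"rot":[0,0,0]},
    {"offset":[-6,-28,0],"rot":[0,0,0]},
    {"offset":[-6,-28,0],"rot":[0,0,0]},
    {"offset":[-6,-28,0],"rot":[0,0,0]},
    {"offset":[-6,-28,0],"rot":[0,0,0]},
    {"offset":[-6,-28,0],"rot":[0,0,0]},
    {"offset":[-6,-28,0],"rot":[0,0,0]},
    {"offset":[-6,-28,-4],"rot":[0,0,0]},
    {"offset":[-6,-28,-8],"rot":[0,0,0]},
    {"offset":[-6,-28,-11],"rot":[0,0,0]},
    {"offset":[-6,-28,-13],"rot":[0,0,0]},
    {"offset":[-6,-28,-13.5],"rot":[0,0,0]},
    {"offset":[-6,-28,-13.5],"rot":[0,0,0]},
    {"offset":[-6,-28,-13.5],"rot":[0,0,0]}
  ]
}}

```text
time: 27.25
position: [0.5373, 0.0494, 0.0705]
tool_rot: [0.506, 0.862, 0.0, 0.001]
ft_force: [-0.4, 0.7, -1.9]
grip_width: 0.0639
grip_force: 20.0
```

>>> {"name": "apply_moves", "arguments": {
  "series": [
    {"offset":[0,0,-0.5],"rot":[0,0,0]},
    {"offset":[0,0,-1.0],"rot":[0,0,0]},
    {"offset":[0,0,-1.2],"rot":[0,0,0]},
    {"offset":[0,0,-1.4],"rot":[0,0,0]},
    {"offset":[0,0,-1.5],"rot":[0,0,0]},
    {"offset":[0,0,-1.6],"rot":[0,0,0]},
    {"offset":[0,0,-1.6],"rot":[0,0,0]}
  ]
}}

```text
time: 27.95
position: [0.5366, 0.0487, 0.054]
tool_rot: [0.507, 0.862, -0.0, -0.0]
ft_force: [-0.4, 1.2, -2.7]
grip_width: 0.0635
grip_force: 20.0
```

>>> {"name": "apply_moves", "arguments": {
  "series": [
    {"offset":[0,0,-0.05],"rot":[0,0,0]},
    {"offset":[0,0,-0.1],"rot":[0,0,0]},
    {"offset":[0,0,-0.1],"rot":[0,0,0]}
  ]
}}

```text
time: 28.25
position: [0.5367, 0.0487, 0.0534]
tool_rot: [0.507, 0.862, 0.0, 0.0]
ft_force: [-0.5, -0.1, 1.1]
grip_width: 0.0633
grip_force: 20.0
```

>>> {"name": "apply_moves", "arguments": {
  "series": [
    {"offset":[0,0,0],"rot":[0,0,0]},
    {"offset":[0,0,0],"rot":[0,0,0]},
    {"offset":[0,0,0],"rot":[0,0,0]},
    {"offset":[0,0,0],"rot":[0,0,0]},
    {"offset":[0,0,2],"rot":[0,0,0]},
    {"offset":[0,0,5],"rot":[0,0,0]},
    {"offset":[0,0,9],"rot":[0,0,0]},
    {"offset":[0,0,13],"rot":[0,0,0]},
    {"offset":[0,0,14.5],"rot":[0,0,0]},
    {"offset":[0,0,14.5],"rot":[0,0,0]}
  ],
  "hand": 1
}}

```text
time: 29.25
position: [0.5383, 0.0486, 0.2008]
tool_rot: [0.507, 0.862, 0.001, 0.003]
ft_force: [-0.3, -0.1, 0.2]
grip_width: 0.0869
grip_force: 0.0
```

>>> {"name": "apply_moves", "arguments": {
  "series": [
    {"offset":[-7.2,27.6,0],"rot":[0,0,-90]},
    {"offset":[-7.2,27.6,0],"rot":[0,0,-90]},
    {"offset":[-7.2,27.6,0],"rot":[0,0,-90]},
    {"offset":[-7.2,27.6,0],"rot":[0,0,-90]},
    {"offset":[-7.2,27.6,0],"rot":[0,0,-90]},
    {"offset":[-7.2,27.6,0],"rot":[0,0,-90]},
    {"offset":[-7.2,27.6,0],"rot":[0,0,-90]},
    {"offset":[-7.2,27.6,0],"rot":[0,0,-90]},
    {"offset":[-7.2,27.6,0],"rot":[0,0,-90]},
    {"offset":[-7.2,27.6,0],"rot":[0,0,-90]},
    {"offset":[-7.2,27.6,0],"rot":[0,0,-90]},
    {"offset":[-7.2,27.6,0],"rot":[0,0,-90]},
    {"offset":[-7.2,27.6,-3],"rot":[0,0,-90]},
    {"offset":[-7.2,27.6,-6],"rot":[0,0,-90]},
    {"offset":[-7.2,27.6,-6],"rot":[0,0,-90]},
    {"offset":[-7.2,27.6,-6],"rot":[0,0,-90]}
  ]
}}

```text
time: 30.85
position: [0.4641, 0.3245, 0.1372]
tool_rot: [0.968, 0.252, -0.001, 0.0]
ft_force: [-0.4, -0.5, 0.6]
grip_width: 0.0875
grip_force: 0.0
```

```bash
python3 - <<'E'
from h import *
o=get_obs(); print(o["position"],o["q"].round(2))
k=vision.calibration("wrist"); im=vision.camera("wrist")[:,:,::-1].copy()
ring(im,k,.4645,.325,.034,.029,(0,255,0))
t=rect("top",vision.camera("top")[:,:,::-1],.062,.4,.72,-.16,.16,1500)[:480,:480]
t=cv2.resize(t,(320,320))
c=cv2.resize(im,(480,360)); cv2.imwrite("pics/w5.png",np.hstack([c,cv2.copyMakeBorder(t,0,40,0,0,0)]))
E
```

```text
[0.46406059 0.32445633 0.13722454] [0.41 0.6  1.68 0.   0.87 1.47]
```

View pics/w5.png

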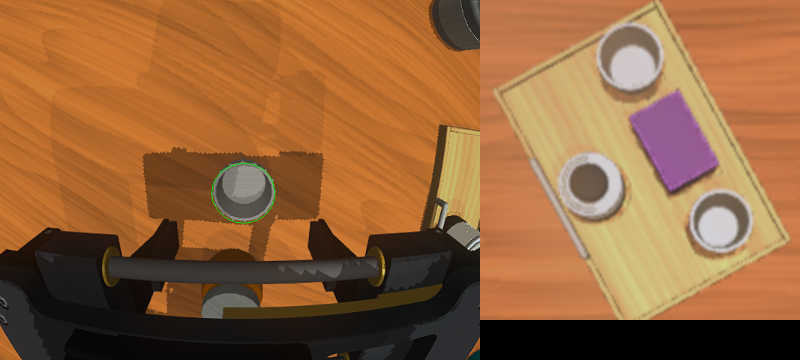

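The ring lies on the mould's rim. The rectified top view shows all four things on their pads. Next I grasp the mould.

>>> {"name": "apply_moves", "arguments": {
  "series": [
    {"offset":[0,0,-3],"rot":[0,0,0]},
    {"offset":[0,0,-6],"rot":[0,0,0]},
    {"offset":[0,0,-9],"rot":[0,0,0]},
    {"offset":[0,0,-10.5],"rot":[0,0,0]},
    {"offset":[0,0,-11.1],"rot":[0,0,0]},
    {"offset":[0,0,-11.1],"rot":[0,0,0]},
    {"offset":[0,0,-11.1],"rot":[0,0,0]},
    {"offset":[0,0,-11.1],"rot":[0,0,0]}
  ]
}}

```text
time: 31.75
position: [0.4656, 0.3252, 0.0284]
tool_rot: [0.968, 0.251, 0.001, -0.0]
ft_force: [-0.6, -0.7, 0.2]
grip_width: 0.0868
grip_force: 0.0
```

>>> {"name": "apply_moves", "arguments": {
  "series": [
    {"offset":[0,0,0],"rot":[0,0,0]},
    {"offset":[0,0,0],"rot":[0,0,0]},
    {"offset":[0,0,0],"rot":[0,0,0]},
    {"offset":[0,0,0],"rot":[0,0,0]},
    {"offset":[0,0,0],"rot":[0,0,0]},
    {"offset":[0,0,0],"rot":[0,0,0]},
    {"offset":[0,0,0],"rot":[0,0,0]},
    {"offset":[0,0,2],"rot":[0,0,0]},
    {"offset":[0,0,5],"rot":[0,0,0]},
    {"offset":[0,0,9],"rot":[0,0,0]},
    {"offset":[0,0,13],"rot":[0,0,0]},
    {"offset":[0,0,17],"rot":[0,0,0]},
    {"offset":[0,0,18],"rot":[0,0,0]},
    {"offset":[0,0,18],"rot":[0,0,0]},
    {"offset":[0,0,18],"rot":[0,0,0]}
  ],
  "hand": 0,
  "newtons": 12
}}

```text
time: 33.25
position: [0.4636, 0.3243, 0.2058]
tool_rot: [0.968, 0.251, -0.001, 0.0]
ft_force: [0.2, -0.6, -1.3]
grip_width: 0.0564
grip_force: 12.0
```

>>> {"name": "apply_moves", "arguments": {
  "series": [
    {"offset":[11.7,-35.9,0],"rot":[0,0,45]},
    {"offset":[11.7,-35.9,0],"rot":[0,0,45]},
    {"offset":[11.7,-35.9,0],"rot":[0,0,45]},
    {"offset":[11.7,-35.9,0],"rot":[0,0,45]},
    {"offset":[11.7,-35.9,0],"rot":[0,0,45]},
    {"offset":[11.7,-35.9,0],"rot":[0,0,45]},
    {"offset":[11.7,-35.9,0],"rot":[0,0,45]},
    {"offset":[11.7,-35.9,0],"rot":[0,0,45]},
    {"offset":[11.7,-35.9,0],"rot":[0,0,45]},
    {"offset":[11.7,-35.9,0],"rot":[0,0,45]},
    {"offset":[11.7,-35.9,-3],"rot":[0,0,45]},
    {"offset":[11.7,-35.9,-6],"rot":[0,0,45]},
    {"offset":[11.7,-35.9,-9],"rot":[0,0,45]},
    {"offset":[11.7,-35.9,-10],"rot":[0,0,45]},
    {"offset":[11.7,-35.9,-10],"rot":[0,0,45]},
    {"offset":[11.7,-35.9,-10],"rot":[0,0,45]}
  ]
}}

```text
time: 34.85
position: [0.5818, -0.0335, 0.1075]
tool_rot: [0.798, 0.603, 0.0, 0.0]
ft_force: [0.4, -0.7, -0.3]
grip_width: 0.0566
grip_force: 12.0
```

>>> {"name": "apply_moves", "arguments": {
  "series": [
    {"offset":[0,0,-0.5],"rot":[0,0,0]},
    {"offset":[0,0,-1.0],"rot":[0,0,0]},
    {"offset":[0,0,-1.4],"rot":[0,0,0]},
    {"offset":[0,0,-1.6],"rot":[0,0,0]},
    {"offset":[0,0,-1.7],"rot":[0,0,0]},
    {"offset":[0,0,-1.7],"rot":[0,0,0]},
    {"offset":[0,0,-1.7],"rot":[0,0,0]}
  ]
}}

```text
time: 35.55
position: [0.5817, -0.0343, 0.0901]
tool_rot: [0.798, 0.602, 0.0, 0.0]
ft_force: [0.9, 0.0, -0.4]
grip_width: 0.0562
grip_force: 12.0
```

>>> {"name": "apply_moves", "arguments": {
  "series": [
    {"offset":[-0.1,0,-0.05],"rot":[0,0,0]},
    {"offset":[-0.1,0,-0.1],"rot":[0,0,0]},
    {"offset":[-0.1,0,-0.1],"rot":[0,0,0]}
  ]
}}

```text
time: 35.85
position: [0.5805, -0.0343, 0.0891]
tool_rot: [0.798, 0.602, -0.0, -0.0]
ft_force: [-0.3, -0.3, -0.4]
grip_width: 0.0565
grip_force: 11.9
```

>>> {"name": "apply_moves", "arguments": {
  "series": [
    {"offset":[0,0,-0.05],"rot":[0,0,0]},
    {"offset":[0,0,-0.1],"rot":[0,0,0]},
    {"offset":[0,0,-0.1],"rot":[0,0,0]}
  ]
}}

```text
time: 36.15
position: [0.5805, -0.0343, 0.089]
tool_rot: [0.798, 0.602, -0.0, 0.0]
ft_force: [-2.0, -0.2, 6.7]
grip_width: 0.0562
grip_force: 11.6
```

>>> {"name": "apply_moves", "arguments": {
  "series": [
    {"offset":[0,0,0],"rot":[0,0,0]},
    {"offset":[0,0,0],"rot":[0,0,0]},
    {"offset":[0,0,0],"rot":[0,0,0]},
    {"offset":[0,0,0],"rot":[0,0,0]},
    {"offset":[0,0,1],"rot":[0,0,0]},
    {"offset":[0,0,4],"rot":[0,0,0]},
    {"offset":[0,0,8],"rot":[0,0,0]},
    {"offset":[0,0,12],"rot":[0,0,0]},
    {"offset":[-2,-5,15],"rot":[0,0,0]},
    {"offset":[-4,-10,15],"rot":[0,0,0]},
    {"offset":[-6,-15,15],"rot":[0,0,0]},
    {"offset":[-8,-20,15],"rot":[0,0,0]},
    {"offset":[-10,-25,15],"rot":[0,0,0]},
    {"offset":[-10,-25,15],"rot":[0,0,0]},
    {"offset":[-10,-25,15],"rot":[0,0,0]}
  ],
  "hand": 0.95
}}

```text
time: 37.65
position: [0.4795, -0.2881, 0.2388]
tool_rot: [0.8, 0.6, -0.0, 0.001]
ft_force: [0.1, 0.2, -0.5]
grip_width: 0.083
grip_force: 0.0
```

```bash
python3 - <<'E'
from h import *
s=vision.camera("scene")[:,:,::-1]; t0=vision.camera("top")[:,:,::-1]
t=cv2.resize(rect("top",t0,.008,.4,.72,-.16,.16,1500)[:479,:479],(400,400))
a=cv2.resize(s[195:285,255:395],None,fx=2.85,fy=2.85,interpolation=2)[:,:399]
o=np.zeros((400,800,3),np.uint8); o[:,:400]=t; o[:a.shape[0],400:400+a.shape[1]]=a
cv2.imwrite("pics/fin.png",o); print(get_obs()["position"])
B=lambda u,v,z: print(z)
for c in("top","scene"):
  vision.camera(c)
  for q in("tin","tall_cup","low_cup","mould","lantern"):
    for d in nets.spot_point(c,q):
      X=np.array(d["centre"]); d0=X[:2]-[.563,.0001]; th=np.radians(119.08)
      l=[d0@[np.cos(th),np.sin(th)],d0@[-np.sin(th),np.cos(th)]]
      if np.hypot(*l)<.2: print(c,q,np.round(l,3),X[2].round(3))
E
```

```text
[ 0.48029581 -0.28438986  0.23841253]
top tin [-0.037  0.   ] 0.01
top tall_cup [-0.04   0.095] 0.008
top low_cup [-0.044 -0.097] 0.009
top low_cup [-0.039  0.   ] 0.005
top mould [-0.035 -0.002] 0.065
top lantern [ 0.058 -0.002] 0.007
scene tall_cup [-0.038  0.093] 0.009
scene low_cup [-0.045 -0.098] 0.009
scene lantern [ 0.057 -0.   ] 0.005
```

View pics/fin.png

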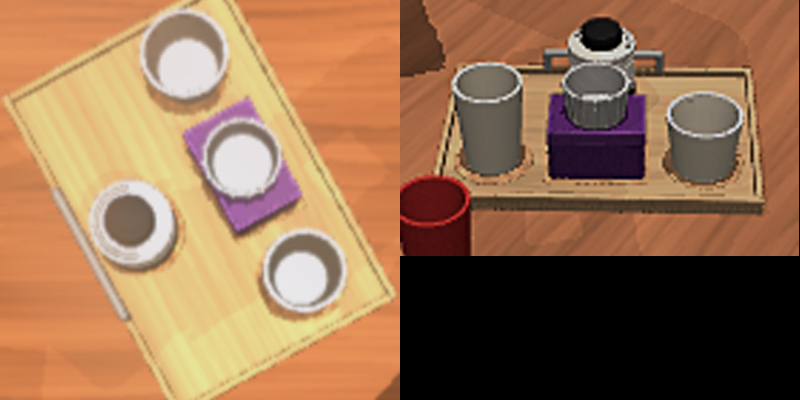

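The final view shows all five things upright on their pads, with the mould in the middle of the lid. The nets put everything within about 6 mm.

```bash
python3 -c "
from rig import hand_in
print(hand_in())"
```

```text
the job is handed in; nothing more can be done
None
```

The tray is laid and the job handed in, with no verdict returned; in the last pictures all five things stood upright, the nets put each within about 6 mm of its place, and the jar, can and first-aid box were never approached.

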